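# Rock the round-mirror mount to its index tab

## Robot

A 6-joint arm with a two-finger parallel gripper is mounted at the origin on the work surface. World frame = base frame: x ahead of the robot, y to its left, z up, the work surface at z = 0. Lengths are in mm, angles in rad, forces in N, time in s.
With the tool pointing down it reaches from about 350 to 775 mm from the base axis. Payload 7.3 kg.
Tool frame: the origin (TCP) lies at the very end of the fingers, on their centre line; the grasp point (between the pads) lies 19 mm behind it; x points along the fingers, z is the direction in which the jaws open and shut, and the axes are right-handed (so a half turn about x gives the same grasp; the last joint's range is limited). The gripper opens to 92 mm and grips with 3 to 60 N. Pads are 19 mm wide; open, the fingers measure 130 mm over their backs; the gripper's body (75 mm by 190 mm) begins 47 mm behind the grasp point.
Start: joints at [0.973, 0.342, 1.524, -0, 1.275, -0.146], TCP at [229.196, 472.349, 226.741] pointing down, gripper open.
Joint ranges: [-2.53, 2.53], [-0.77, 2.02], [0.04, 2.7], [-1, 4.14], [0.28, 2.66], [-3.11, 3.11]. Speed limits (rad/s): [2.57, 2.57, 3.14, 3.14, 3.14, 3.14].

## Interface

Orientations are given as [roll, pitch, yaw] about the fixed x, y, z axes, in that order (R = Rz(yaw) Ry(pitch) Rx(roll)).
In Python, from plant import * gives the robot as it stands.
- The arm moves only by the tool carry_out, never from a script. Its argument "rows" is a list of rows, each a list of 4 numbers: the shift along the world's x, y, z in mm, then the turn about the world's z in degrees. In form: [[x, y, z, twist], ...]. A call has 1 to 20 rows; each row is the pose to reach, as a shift and turn from the pose measured when the call began; what a row does not reach only later rows make up. A row lasts 1/12 s, in which the tool goes at most 41.7 mm and 7.16 degrees, less where a joint would pass 70% of its speed; a pose out of reach is approached as far as the arm can. A call with a gripper value outside its range is refused whole. "hand" is the finger opening in mm, from 0 to 91.8, set as the call begins (left out, the last holds). The fingers move at their own pace and stop on an object; the grip force is fixed at half the most. Time passes only in rows, so rows that repeat a pose let the fingers close. It gives the time, the measured TCP pose, the force and the opening at its end, in the units of the state.
- get_obs(): the state, without advancing time (a new reading comes with each control period).
- capture(name): name is "scene" or "top"; returns the picture (400x640x3 uint8, red, green, blue); there is no depth.
- camera_info(name): a dict with "camera_matrix" (3x3 intrinsics, pixels), "dist" ([k1, k2, p1, p2, k3] as OpenCV has them; the pictures are not rectified), "pose" (4x4, takes a point from camera to world coordinates). Camera axes: x right, y down, z forward; pixel columns grow to the right and rows downward; lengths in mm; the calibration is good to about 2 mm. A picture is of the moment at which its call begins. camera_info takes no time and is no camera call.
- close_job(): hands the job in, once; it reports no verdict.
The state is a dict: "time": time; "joint_positions": joint angles; "dq": joint speeds; "tau": joint torques, N m; "tool_pos": TCP position; "tcp_rot": TCP orientation; "contact_force": force on the tool from outside, world axes, zero at the start; "moment": the same for the moment, N m; "grip_width": finger opening in mm.
Only numpy, scipy, OpenCV 4.12 (cv2) and the standard library are available. Lean on these libraries where they do the work, as an engineer would, in place of code of your own. Each camera call takes 0.05 s, during which the arm holds its last target. There are 200 camera calls.

## Task

Check the travel of the sprung mount that carries the round mirror: with the fingertips press down the round pad on its sprung corner until its pointer is level with the index tab on the scale, without running past the tab, keep it there for about a second, then let go so that the plate springs back. Do not touch the round mirror's glass or rim, do not shift, tip or lift the mount or move its tab, and leave the square-mirror mount and everything else on the bench as it stands.

Things in the scene. Friction and masses are not known exactly. Their poses are not given: they have to be found in the camera images.
- round_mount: mount with the ROUND mirror, 1.8 kg, loose on the bench; grey base 240 x 140 x 14 mm. Origin: on the bench under the mirror's middle; x points from the sprung corner to the scale, z up. A square plate (130 mm side, top 70 mm up) lies on it like a diamond and rocks about a hinge along y, 60 mm above the origin. Pointer and scale at the +x end reach 200 mm up.
- round_plate (a joint): tilt of the round-mirror plate, rad: 0 = at rest on its stop, grows as the sprung corner goes down, end stop at 0.40. A spring returns it: pressing the pad takes about 4 N to start and 8 N at 0.3 rad. The pointer is in line with the index tab when this equals round_index.
- round_pad_top (a point): centre of the top of the round steel press pad, 24 mm across, raised 5 mm above the plate at the sprung corner of the round-mirror mount (the corner at mount -x, 72 mm from the hinge, over the coil spring); at rest 75 mm above the bench. Pressing it 1 mm down tilts the plate about 0.014 rad.
- round_tip (a point): end of the round-mirror mount's pointer, a dark 4 mm needle fixed to the plate, 166 mm from the hinge, bent sideways (mount +y) across the white scale; climbs along the scale when the pad goes down, about 2.3 mm per mm.
- round_index (a joint): place of the index tab on the round-mirror mount's scale, rad of plate tilt at which the pointer is level with it (0.16 to 0.30); it stays where it is set.
- round_tab (a point): the index tab of the round-mirror mount: dark steel block 20 mm wide and 12 mm tall clamped on the edge of the white scale; the point is at mid-height on its pointer side, 7 mm sideways from the pointer's end when they are in line. The point's z axis points up along the scale.
- round_pad: the same press pad, as a part; its origin is at the centre of its underside, 5 mm below round_pad_top.
- round_mirror: the round mirror in its rim, 80 mm across, 7 mm thick, on the middle of the plate; origin at the centre of its underside.
- square_mount: the other mount, alike in all but its SQUARE mirror (70 mm side); to be left alone. Origin and axes as for the round one. The two mounts may stand either way round, left or right.
- square_plate (a joint): tilt of the square-mirror plate, rad, 0 at rest.
- vial_far: small amber screw-cap vial, 22 mm across, 42 mm tall, standing between the two mounts, farther from the robot; loose; origin at the centre of its underside; a bystander.
- vial_near: small clear screw-cap vial, 22 mm across, 42 mm tall, standing between the two mounts, nearer the robot; loose; origin at the centre of its underside; a bystander.
- beaker: open glass beaker, 60 mm across, 80 mm tall, beyond the mounts; loose; origin at the centre of its underside; a bystander.
- spanner: spanner, 160 mm long and 8 mm thick, lying on the bench between the two mounts; loose; origin at the middle of its length, on the bench; a bystander.
- can: aluminium can, 60 mm across, 90 mm tall, at the robot's right; loose; origin at the centre of its underside; a bystander.
- tray: grey two-part plastic tray, 140 x 110 x 35 mm, at the robot's left; loose; origin at the centre of its underside; a bystander.

How it is judged (in metres and radians):
On the way, in this order (a step that is already met when the one before it is completed fails the run):
1. the round mount's pad is pressed by the fingers and its pointer is level with the index tab (within 7 mm), held (z of round_tip in the frame of round_tab between -0.007 and 0.007 m and contact force between the fingers and round_pad above 0.5 N), for 0.6 s.
2. the pad is let go and the plate is back on its stop (value of joint round_plate below 0.03 rad and contact force between the fingers and round_pad below 0.1 N), for 0.2 s.
At the end, for the whole second after the job is handed in: The round-mirror plate is let go and back at rest (tilt below 0.03 rad); its mount stands level within 20 mm of where it was, the index tab is where it was set (within 20 mm), the square-mirror mount within 15 mm and at rest, every bystander within 20 mm of where it stood (value of joint each of round_plate, square_plate below 0.03 rad and distance of each of round_mount, round_tab, vial_far, vial_near, beaker, spanner, can, tray from where it was at the start of the episode below 0.02 m and distance of square_mount from where it was at the start of the episode below 0.015 m and angle between round_mount's own z axis and vertical below 0.05 rad and linear speed of round_mount below 0.02 m/s); the robot touches nothing.
It fails at once if the pointer runs past the index tab (more than 13 mm above its middle) (z of round_tip in the frame of round_tab above 0.013 m).
It fails at once if the round mirror is touched (contact force between any of the fingers, the arm and round_mirror above 0.5 N).
It fails at once if the round mount is lifted 8 mm, tipped, or it or its index tab is shifted 20 mm (height (world z) of round_mount above 0.008 m or angle between round_mount's own z axis and vertical above 0.08 rad or distance of any of round_mount, round_tab from where it was at the start of the episode above 0.02 m).
It fails at once if the square-mirror mount is pressed, lifted or shifted (value of joint square_plate above 0.05 rad or distance of square_mount from where it was at the start of the episode above 0.015 m).
It fails at once if a bystander is moved more than 20 mm or lifted (distance of any of vial_far, vial_near, beaker, spanner, can, tray from where it was at the start of the episode above 0.02 m).
It also fails if it takes over 40 s, if anything falls off the work surface, if the arm or the gripper's body presses on something with over 40 N, if the wrist force passes 120 N, or if a joint passes its speed limit or range.

## Working session

There is one attempt and no reset: what is moved stays moved. The work goes in short steps, Python scripts to look and compute and a tool call to move; the robot and the scene stay as the last step left them, time stands still between calls to the robot, and variables do not carry over. Pictures are saved under pics/ and viewed, about 8 in all and at most 12, crops included, and the job is handed in when it is done.

Besides the shell and the picture viewer there is one more tool, called by a JSON object that holds its "op" and its "data". carry_out: Moves the arm, as the interface text tells. Its arguments: {"type":"object","properties":{"rows":{"type":"array"},"hand":{"type":"number"}},"required":["rows"]}

```bash
mkdir -p pics
python3 - <<'E'
from plant import *
import cv2,numpy as np
for n in("scene","top"):
    cv2.imwrite(f"pics/{n}0.png",capture(n)[:,:,::-1])
    i=camera_info(n);print(n,np.round(i["camera_matrix"],1).tolist(),i["dist"],np.round(i["pose"],3).tolist())
o=get_obs();print(o)
E
```

```text
scene [[406.6, 0.0, 314.2], [0.0, 406.6, 199.1], [0.0, 0.0, 1.0]] [-0.01844118  0.          0.          0.          0.        ] [[0.515, 0.582, -0.63, 1380.31], [0.857, -0.336, 0.391, -462.682], [0.016, -0.741, -0.672, 949.47], [0.0, 0.0, 0.0, 1.0]]
top [[422.0, 0.0, 317.2], [0.0, 422.0, 198.1], [0.0, 0.0, 1.0]] [-0.0247779  0.         0.         0.         0.       ] [[0.023, -0.983, 0.183, 343.462], [-1.0, -0.027, -0.015, 25.976], [0.02, -0.183, -0.983, 1553.974], [0.0, 0.0, 0.0, 1.0]]
{'time': 0.1, 'joint_positions': array([ 9.72987932e-01,  3.42636461e-01,  1.52491898e+00,  2.84598963e-05,
        1.27539798e+00, -1.45984250e-01]), 'dq': array([ 3.96554392e-04, -1.61422401e-03, -3.95135374e-03, -7.28597677e-04,
       -1.03132001e-03, -3.65434457e-05]), 'tau': array([ 1.40218217e-03, -4.32005024e+01, -2.44695890e+01,  7.19139981e-02,
        5.26250002e-02, -3.82908433e-05]), 'tool_pos': array([228.97847657, 472.03340752, 226.12394574]), 'tcp_rot': array([ 2.97561074,  1.56943528, -2.18861069]), 'contact_force': array([-0.51437822, -0.08344097,  0.82902299]), 'moment': array([-0.02570504,  0.03459211,  0.01347823]), 'grip_width': 91.8584158698537}
```

View pics/scene0.png

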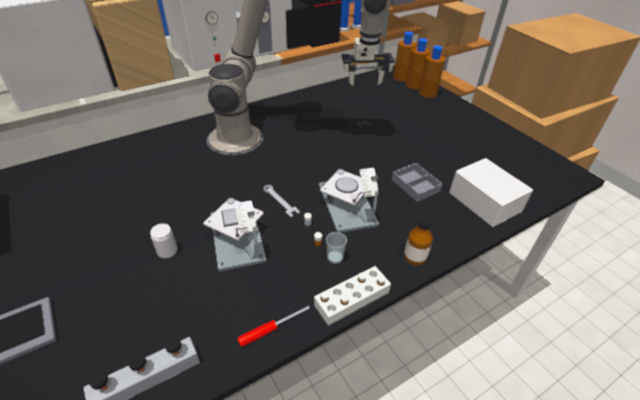

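View pics/top0.png

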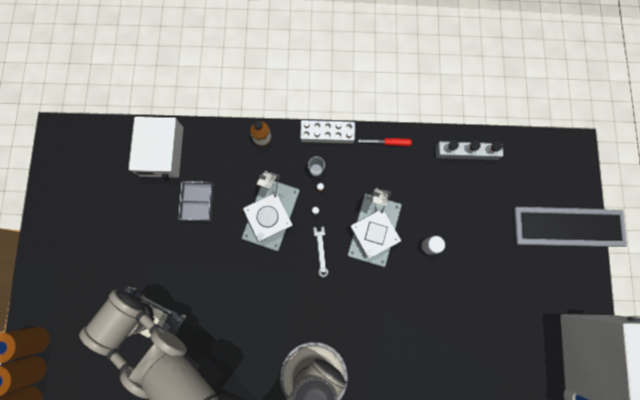

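The round mount is the left one: mirror at top (267,216) and scene (346,186), with its scale at the far end near top (268,180). I'll zoom in on both views.

Run:
```python
import cv2,numpy as np
a=cv2.imread("pics/top0.png")[165:260,230:310];b=cv2.imread("pics/scene0.png")[155:235,310:390]
a=cv2.resize(a,(400,475),interpolation=2);b=cv2.resize(b,(400,400),interpolation=2)
b=cv2.copyMakeBorder(b,0,75,0,0,0)
cv2.imwrite("pics/crop0.png",np.hstack([a,b]))
```

```text
(no output)
```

View pics/crop0.png

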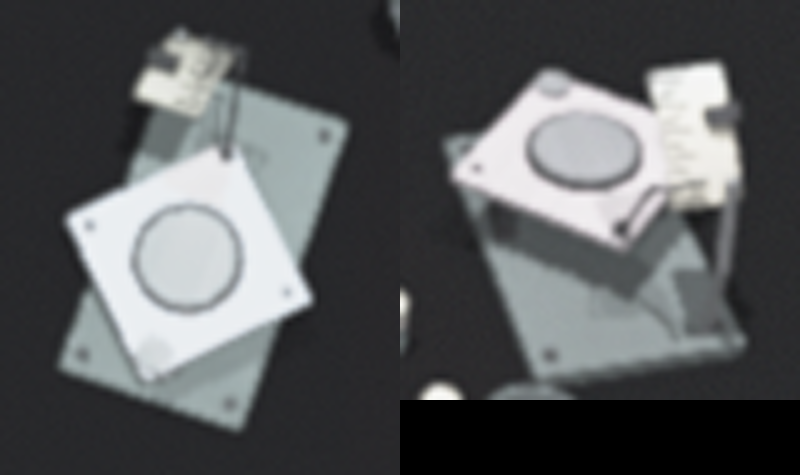

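```bash
cat > h.py <<'E'
from plant import *
import cv2,numpy as np
def proj(n,P):
    i=camera_info(n);T=np.linalg.inv(i["pose"])
    return cv2.projectPoints(np.float64(P).reshape(-1,3),cv2.Rodrigues(T[:3,:3])[0],T[:3,3],i["camera_matrix"],np.array(i["dist"]))[0].reshape(-1,2)
def at_z(n,uv,z):
    i=camera_info(n);p=cv2.undistortPoints(np.float64([[uv]]),i["camera_matrix"],np.array(i["dist"]))[0,0]
    T=np.array(i["pose"]);d=T[:3,:3]@[p[0],p[1],1];return T[:3,3]+d*(z-T[2,3])/d[2]
E
python3 - <<'E'
from h import *
from scipy.optimize import least_squares
A={"mir":((267.6,216.6),(346.8,185),77),"pad":((261.4,234.8),(341,171),75)}
for k,(t,s,z) in A.items(): print(k,at_z("top",t,z).round(1),at_z("scene",s,z).round(1))
def tri(t,s): 
    r=least_squares(lambda P:np.r_[proj("top",P)[0]-t,proj("scene",P)[0]-s],[600,100,80]);return r.x.round(1),r.cost
print("pad",tri(*A["pad"][:2]),"mir",tri(*A["mir"][:2]))
print("tab",tri((263,177.4),(374.4,178.4)))
E
```

```text
mir [547.8 176.   77. ] [557.1 174.5  77. ]
pad [483.2 195.1  75. ] [482.8 201.1  75. ]
pad (array([484.3, 197. ,  77.3]), np.float64(0.5140721692948518)) mir (array([549.7, 178.3,  69.8]), np.float64(0.22554460761339723))
tab (array([667. , 189.1, 177. ]), np.float64(0.4359783084631626))
```

Run:
```python
from h import *
from scipy.spatial.transform import Rotation as R
from scipy.optimize import least_squares
M=R.from_euler("xyz",get_obs()["tcp_rot"]).as_matrix();print(M.round(2),np.degrees(np.arctan2(M[1,2],M[0,2])))
obs=dict(mir=((267.6,216.6),(346.8,185)),pad=((261.4,234.8),(341,171)),tab=((263,177.4),(374.0,178.4)))
# top-view only base corners z=14: right-far,right-near,left-near
corn=[((299.6,189.5),(120,-70)),((278.4,251),(-120,-70)),((241.8,239),(-120,70))]
tip_s=(370.5,192.2)
def pts(p):
    x,y,w,ph,y0,ix,off=p;c,s=np.cos(w),np.sin(w)
    W=lambda a:[x+c*a[0]-s*a[1],y+s*a[0]+c*a[1],a[2]]
    arc=lambda q,yy:W((166*np.cos(ph+q),yy,60+166*np.sin(ph+q)))
    return dict(mir=W((0,0,77)),pad=W((-72,0,75)),tab=arc(ix,y0+17),tip=arc(0,y0)),[W((a+off,b,14)) for _,(a,b) in corn]
def res(p):
    d,C=pts(p);r=[]
    for k,(t,s) in obs.items(): r+=list(proj("top",d[k])[0]-t)+list(proj("scene",d[k])[0]-s)
    for q,(t,_) in zip(C,corn): r+=list(proj("top",q)[0]-t)
    return np.r_[r,proj("scene",d["tip"])[0]-tip_s]
r=least_squares(res,[550,176,-.3,.6,20,.2,0]);print(r.x.round(3),res(r.x).round(1));print({k:np.round(v,1) for k,v in pts(r.x)[0].items()})
for q in(.16,.2,.25,.3):
    p=r.x.copy();p[5]=q;d=pts(p)[0];print(q,proj("scene",d["tab"]),proj("scene",d["tip"]))
```

```text
[[-0.   -0.9   0.44]
 [-0.    0.44  0.9 ]
 [-1.    0.   -0.  ]] 64.11191625435991
[ 5.50867e+02  1.76202e+02 -2.93000e-01  5.89000e-01  2.66520e+01
  2.51000e-01  1.69160e+01] [-0.  -0.9 -0.6 -1.2 -0.6  0.4 -1.1  0.2  0.2 -1.6 -0.3 -0.8 -0.4 -0.1
 -0.3 -0.  -0.1 -0.2 -0.1  0. ]
{'mir': array([550.9, 176.2,  77. ]), 'pad': array([481.9, 197. ,  75. ]), 'tab': array([669.6, 186. , 183.6]), 'tip': array([690.8, 161.9, 152.2])}
0.16 [[374.58716566 182.58650949]] [[370.36884058 192.21349   ]]
0.2 [[374.22802424 180.39505855]] [[370.36884058 192.21349   ]]
0.25 [[373.73823086 177.67117802]] [[370.36884058 192.21349   ]]
0.3 [[373.20469354 174.97332612]] [[370.36884058 192.21349   ]]
```

{"op": "carry_out", "data": {"hand": 0, "rows": [[20,-22,0,0],[45,-50,0,2],[70,-76,0,4],[95,-104,0,6],[120,-131,0,8],[145,-159,0,9],[170,-186,0,9],[195,-214,-10,9],[220,-241,-30,9],[240,-264,-60,9],[251,-275,-90,9],[251,-275,-110,9],[251,-275,-116,9],[251,-275,-116,9],[251,-275,-116,9]]}}

```text
time: 1.35
tool_pos: [480.0, 197.5, 110.7]
tcp_rot: [-3.099, 1.57, -1.822]
contact_force: [-0.6, 0.2, 1.4]
grip_width: 0.7
```

```bash
cat > look.py <<'E'
from h import *
import sys
t,s=capture("top"),capture("scene")
a=cv2.resize(t[165:260,230:310,::-1],(400,475),interpolation=2)
b=cv2.resize(s[155:215,330:390,::-1],(400,400),interpolation=2)
cv2.imwrite(sys.argv[1],np.hstack([a,cv2.copyMakeBorder(b,0,75,0,0,0)]))
np.save(sys.argv[1]+".npy",s)
o=get_obs();print({k:np.round(o[k],2) for k in("time","tool_pos","contact_force","grip_width")})
E
python3 look.py pics/c1.png
```

```text
{'time': np.float64(1.45), 'tool_pos': array([480.57, 197.87, 111.7 ]), 'contact_force': array([-0.09, -1.24,  0.89]), 'grip_width': np.float64(0.54)}
```

View pics/c1.png

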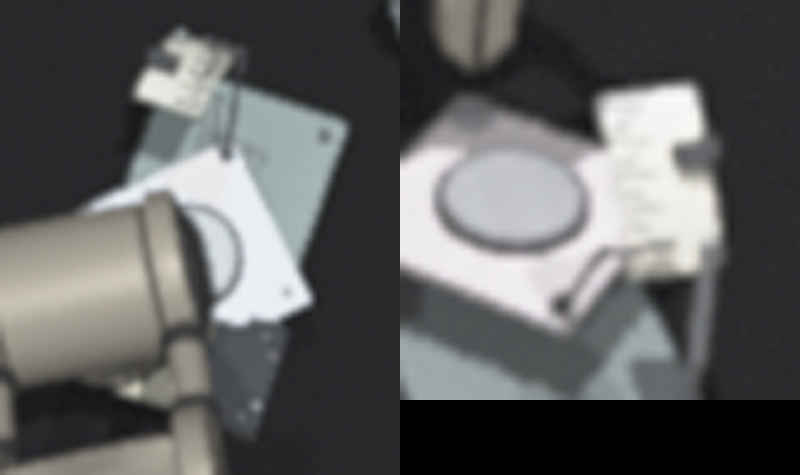

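Fingertips appear at scene (341,165), above the pad at (341,171). The pointer end is at (370.5,191.5) and the tab middle at about (375,178). I'll press part way.

{"op": "carry_out", "data": {"rows": [[-1,-0.5,-10,0],[-1,-0.5,-20,0],[-1,-0.5,-28,0],[-1,-0.5,-33,0],[-1,-0.5,-36,0],[-1,-0.5,-39,0],[-1,-0.5,-42,0],[-1,-0.5,-44,0],[-1,-0.5,-44,0],[-1,-0.5,-44,0]]}}

```text
time: 2.28
tool_pos: [478.5, 197.5, 67.8]
tcp_rot: [-2.85, 1.57, -1.573]
contact_force: [-5.1, 0.1, 7.1]
grip_width: 0.5
```

```bash
python3 look.py pics/c2.png
```

```text
{'time': np.float64(2.38), 'tool_pos': array([478.55, 197.55,  67.88]), 'contact_force': array([-4.85,  0.89,  6.63]), 'grip_width': np.float64(0.72)}
```

View pics/c2.png

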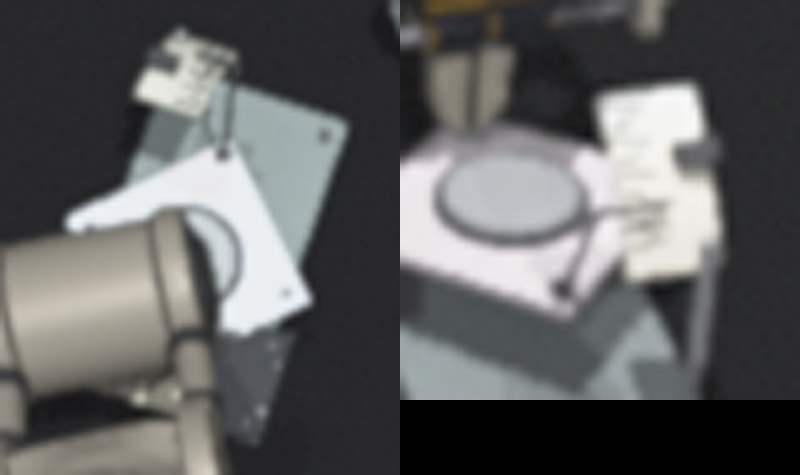

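Pressing 7 mm moved the pointer from crop y 243 to 205. The tab is level at about 154, the tilt scale agrees with the model, and the mount has not moved. I'll press further.

{"op": "carry_out", "data": {"rows": [[-0.5,0,-1.5,0],[-0.5,0,-3,0],[-0.5,0,-4.5,0],[-0.5,0,-6,0],[-0.5,0,-7,0],[-0.5,0,-7,0],[-0.5,0,-7,0]]}}

```text
time: 2.97
tool_pos: [478.0, 197.7, 61.5]
tcp_rot: [-1.684, 1.57, -0.407]
contact_force: [-3.7, -0.6, 7.8]
grip_width: 0.7
```

```bash
python3 look.py pics/c3.png
```

```text
{'time': np.float64(3.07), 'tool_pos': array([478.02, 197.73,  61.52]), 'contact_force': array([-3.24, -1.32,  8.33]), 'grip_width': np.float64(0.23)}
```

View pics/c3.png

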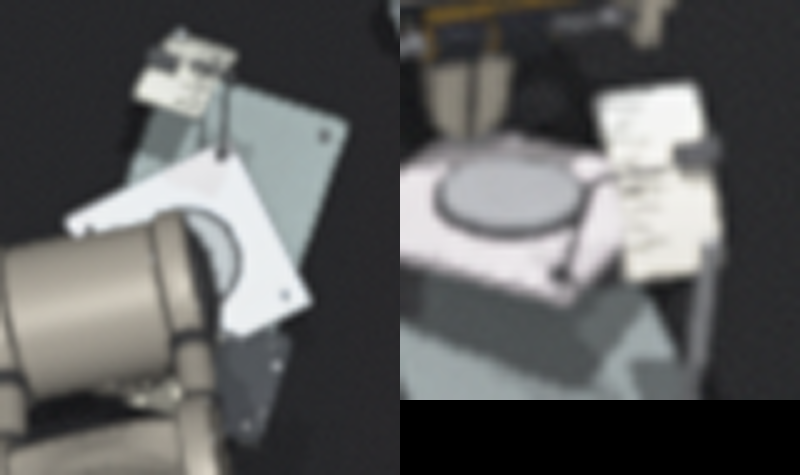

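{"op": "carry_out", "data": {"rows": [[0,0,-1,0],[0,0,-2,0],[0,0,-3,0],[0,0,-3,0],[0,0,-3,0],[0,0,-3,0]]}}

```text
time: 3.57
tool_pos: [478.0, 197.7, 59.2]
tcp_rot: [-1.407, 1.57, -0.13]
contact_force: [-3.3, -0.5, 7.2]
grip_width: 0.3
```

```bash
python3 look.py pics/c4.png
```

```text
{'time': np.float64(3.67), 'tool_pos': array([477.99, 197.74,  59.21]), 'contact_force': array([-3.32, -0.03,  7.6 ]), 'grip_width': np.float64(0.28)}
```

View pics/c4.png

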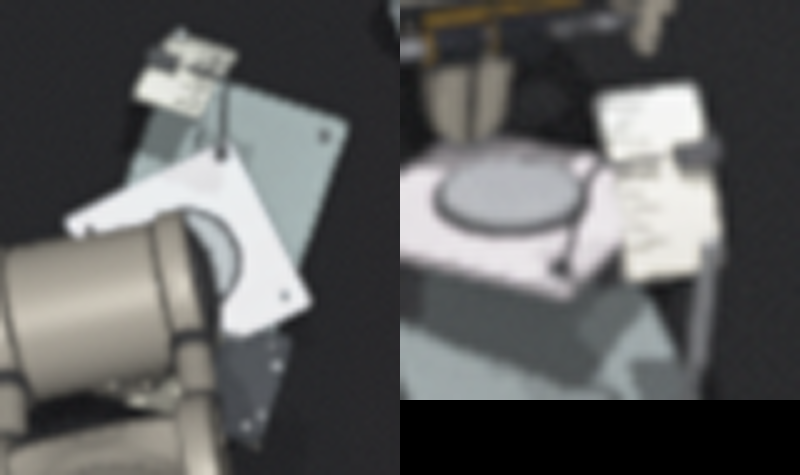

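The pointer end is at crop (665,156), in line with the tab middle at about (690,153). Holding here.

{"op": "carry_out", "data": {"rows": [[0,0,-0.7,0],[0,0,-0.7,0],[0,0,-0.7,0],[0,0,-0.7,0],[0,0,-0.7,0],[0,0,-0.7,0],[0,0,-0.7,0],[0,0,-0.7,0],[0,0,-0.7,0],[0,0,-0.7,0],[0,0,-0.7,0],[0,0,-0.7,0],[0,0,-0.7,0],[0,0,-0.7,0]]}}

```text
time: 4.83
tool_pos: [478.0, 197.8, 59.2]
tcp_rot: [-1.28, 1.57, -0.003]
contact_force: [-3.2, 0.5, 8.1]
grip_width: 0.5
```

```bash
python3 look.py pics/c5.png; python3 -c "
import numpy as np
a=np.load('pics/c4.png.npy').astype(int);b=np.load('pics/c5.png.npy').astype(int)
print(abs(a-b)[155:215,330:390].max(), abs(a-b)[155:215,330:390].mean())"
```

```text
{'time': np.float64(4.93), 'tool_pos': array([477.99, 197.77,  59.21]), 'contact_force': array([-2.94, -0.84,  8.34]), 'grip_width': np.float64(0.4)}
22 0.9146296296296297
```

View pics/c5.png

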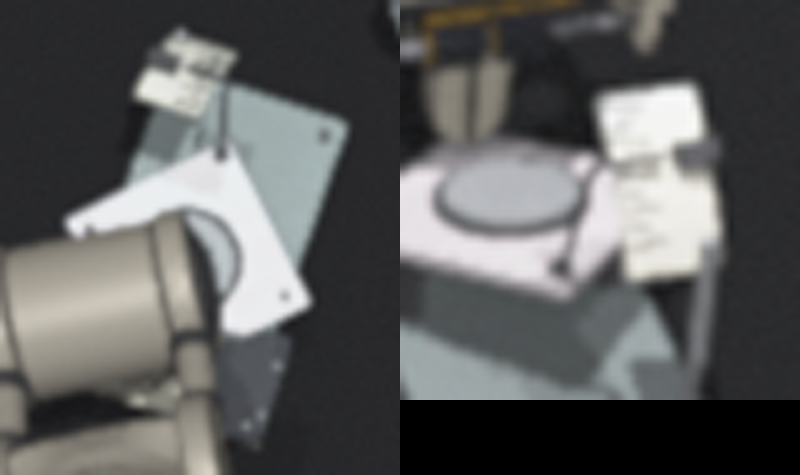

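The pointer held level for over 1.2 s. Now I'll let go and retreat straight up.

{"op": "carry_out", "data": {"rows": [[0,0,3,0],[0,0,7,0],[0,0,11,0],[0,0,15,0],[0,0,19,0],[0,0,25,0],[0,0,40,0],[0,0,60,0],[0,0,90,0],[0,0,120,0],[0,0,150,0],[-20,30,160,0],[-40,60,160,0],[-60,90,160,0],[-80,120,160,0],[-80,120,160,0],[-80,120,160,0],[-80,120,160,0]]}}

```text
time: 6.43
tool_pos: [397.9, 317.6, 219.1]
tcp_rot: [-1.858, 1.57, -0.58]
contact_force: [-0.1, 0.7, -0.1]
grip_width: 0.5
```

```bash
python3 look.py pics/c6.png
```

```text
{'time': np.float64(6.53), 'tool_pos': array([398.61, 316.91, 219.14]), 'contact_force': array([-0.22, -0.23,  0.01]), 'grip_width': np.float64(0.38)}
```

View pics/c6.png

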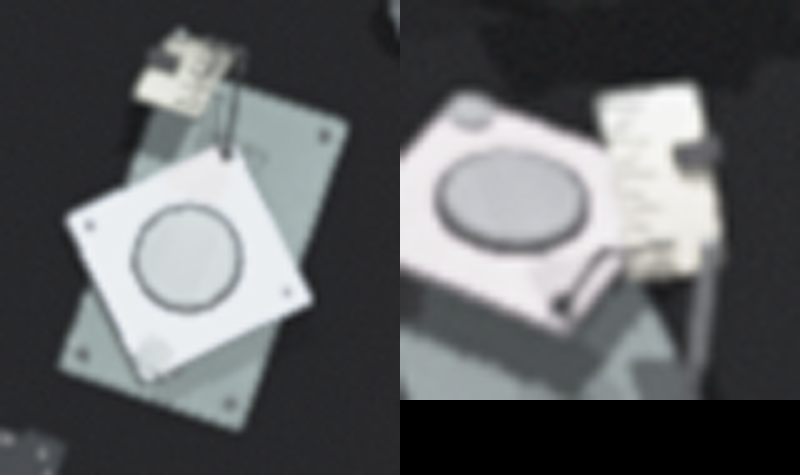

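The plate is back on its stop, with the pointer at crop (670,243) as before. The mount and tab are unmoved, and the arm is clear.

```bash
python3 -c "
from plant import *
print(close_job())"
```

```text
the job is handed in; nothing more can be done
None
```

I pressed the round mount's pad with closed fingertips until its pointer was level with the index tab, held it there for over 1.2 s, then lifted straight off and handed the job in. No verdict is reported.

- **At the tab:** the fingertips were about 16 mm below the pad's rest height, with about 8 N upward on the tool. In the image the pointer was level with the tab's middle to roughly 1 mm, and it never went above it.
- **After release:** the plate is back on its stop and the contact force is about zero. The round mount and its tab look the same as in the first picture.
- **Side force:** the tool felt 3–5 N sideways while pressing. I put it down to friction at the pad; the mount did not visibly shift.
- **Not checked closely:** after the move I looked again only at crops around the round mount. The square mount and the other items were not viewed again. The arm kept high on its way over the bench and came down only at the pad.

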